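# Point out a missing adapter and its replacement to the stocktake camera

### The job

The stocktake camera over this packing crate logs whatever the fingertips point at: point down at the one empty compartment of the white carton, and then at the loose adapter on the crate lid that is of the same shape and size as those in the carton, each time holding the fingertips a few centimetres above its middle for at least two seconds. Touch neither the carton nor any adapter, move nothing else, and rise well clear before crossing to the next place, so that no other adapter is pointed at. Last, press the round button on the small grey box all the way down to confirm the entry, and let it come back up.

Things in the scene. Friction and masses are not known exactly. Their poses are not given: they have to be found in the camera images.
- tray: The white carton, fixed: open tray 216 x 186 x 38 mm, 4 mm walls and floor, with 2 compartments along its x and 3 along its y (each 102 x 57 mm inside, along its x and y). Origin: centre of its underside, on the surface.
- empty_mouth (a point): Centre of the empty compartment's mouth, 40 mm above the work surface, 2 mm above the carton's rim. This is the point to hover above.
- empty_cell: Thin white liner, 90 x 46 x 2 mm, fixed on the floor of the one empty compartment, so it lies bare there. Origin: centre of its underside, 4 mm above the work surface.
- spare: The loose one to point at: black oblong power adapter lying flat, 90 x 42 x 30 mm: an 82 mm long rounded brick with a 14 mm round metal socket, 8 mm long, on one end. Lies on the crate lid among the square and the slim adapter. Origin: centre of its underside; x along its length, z up.
- spare_top (a point): Centre of the top face of the loose oblong adapter, 30 mm above the work surface. The point to hover above.
- packed0: One of the five in the carton: black oblong power adapter lying flat, 90 x 42 x 30 mm: an 82 mm long rounded brick with a 14 mm round metal socket, 8 mm long, on one end. Stands on the carton floor, top 34 mm above the work surface. Origin: centre of its underside.
- packed1: One of the five in the carton: black oblong power adapter lying flat, 90 x 42 x 30 mm: an 82 mm long rounded brick with a 14 mm round metal socket, 8 mm long, on one end. Stands on the carton floor, top 34 mm above the work surface. Origin: centre of its underside.
- packed2: One of the five in the carton: black oblong power adapter lying flat, 90 x 42 x 30 mm: an 82 mm long rounded brick with a 14 mm round metal socket, 8 mm long, on one end. Stands on the carton floor, top 34 mm above the work surface. Origin: centre of its underside.
- packed3: One of the five in the carton: black oblong power adapter lying flat, 90 x 42 x 30 mm: an 82 mm long rounded brick with a 14 mm round metal socket, 8 mm long, on one end. Stands on the carton floor, top 34 mm above the work surface. Origin: centre of its underside.
- packed4: One of the five in the carton: black oblong power adapter lying flat, 90 x 42 x 30 mm: an 82 mm long rounded brick with a 14 mm round metal socket, 8 mm long, on one end. Stands on the carton floor, top 34 mm above the work surface. Origin: centre of its underside.
- square_adapter: Another kind of adapter, loose on the lid: black square brick 62 x 62 x 28 mm. Origin: centre of its underside. Not to be pointed at.
- slim_adapter: Another kind of adapter, loose on the lid: black slim bar 120 x 28 x 26 mm. Origin: centre of its underside. Not to be pointed at.
- confirm (a joint): Travel of the round push button: 0 up, 0.006 m fully down (a spring: 1.5 N to start, 5 N at full travel; it comes back by itself). Pressed straight down.
- confirm_top (a point): Centre of the top of the round grey button, 36 mm across, in a black housing on the small fixed grey box (85 x 85 x 30 mm). Moves with the button; 52 mm above the work surface when up.
- tape_roll: Bystander: empty cardboard tape core lying flat, 100 mm across, 48 mm high. Origin: centre of its underside.
- pen: Bystander: thick white marker pen with a black cap lying down, 16 mm thick, 130 mm long. Origin: under its middle.
- scanner: Bystander: hand-held barcode scanner lying down, grey grip and black head, 160 x 65 x 45 mm. Origin: underside, between grip and head.
- mug: Bystander: white mug, 80 mm across and 90 mm high. Origin: centre of its underside.
Mind the look-alikes: they are no part of the job. Leave any orange, turquoise or yellow look-alike of the packed4 alone.

How it is judged:
By the outcome, as a careful person would: the job done as asked, in the order asked, and still so for the second after the job is handed in, with the robot touching nothing.
It also fails if it takes over 51 s, if anything falls off the work surface, if the arm or the gripper's body presses on something with over 40 N, if the wrist force passes 120 N, or if a joint passes its speed limit or range.

### The arm

A 6-joint arm with a two-finger parallel gripper is mounted at the origin on the work surface. World frame = base frame: x ahead of the robot, y to its left, z up, the work surface at z = 0. Lengths are in m, angles in rad, forces in N, time in s.
With the tool pointing down it reaches from about 0.3 to 0.775 m from the base axis. Payload 14.6 kg.
Tool frame: the origin (TCP) lies on the front face of the gripper's body, between the roots of the fingers; the fingertips stand 97 mm ahead of it and the grasp point (between the pads) lies 78 mm ahead of it; z points along the fingers, x is the direction in which the jaws open and shut, and the axes are right-handed (so a half turn about z gives the same grasp; the last joint's range is limited). The gripper opens to 94 mm and grips with 3 to 60 N. Pads are 16 mm wide; open, the fingers measure 119 mm over their backs; the gripper's body (75 mm by 177 mm) begins 78 mm behind the grasp point.
Start: joints at [1.202, 0.3, 1.521, -0, 1.321, -0.067], TCP at [0.163, 0.525, 0.303] pointing down, gripper open.
Joint ranges: [-3.03, 3.03], [-0.79, 2.21], [0.23, 2.52], [-1.04, 4.18], [0, 3.07], [-2.55, 2.55]. Speed limits (rad/s): [2.22, 2.22, 2.57, 3.14, 3.14, 3.14].

### API

Orientations are given as [roll, pitch, yaw] about the fixed x, y, z axes, in that order (R = Rz(yaw) Ry(pitch) Rx(roll)).
In Python, from station import sensors, camera, ctrl gives the robot as it stands.
- The arm moves only by the tool move_arm, never from a script. Its argument "rows" is text: rows parted by semicolons, each of 6 numbers parted by spaces: the shift along the tool's x, y, z in mm, then the turn, a rotation vector about the tool's x, y, z in rad. In form: x y z wx wy wz; .... A call has 1 to 20 rows; each row shifts and turns the pose as measured when the row begins, along the tool's axes as they then stand; what a row does not reach is not made up. A row lasts 1/8 s, in which the tool goes at most 62.5 mm and 10.7 degrees, less where a joint would pass 70% of its speed; a pose out of reach is approached as far as the arm can. A call with a gripper value outside its range is refused whole. "grip" is the opening, from -1 (shut) to 1 (fully open), set as the call begins (left out, the last holds). The fingers move at their own pace and stop on an object; "newtons" is the grip in N (left out, the last holds). Time passes only in rows, so rows that do not move let the fingers close. It gives the time, the measured TCP pose, the force and the opening at its end, in the units of the state.
- sensors.get_obs(): the state, without advancing time (a new reading comes with each control period).
- camera(name): name is "scene" or "top" or "wrist"; returns a dict with "color" (480x640x3 uint8, blue, green, red), "z_map" (480x640 float32, m along the optical axis (not along the pixel's ray), 0 where there is no reading), "mtx" (3x3 intrinsics, pixels), "position" and "attitude" of the camera in the world; the wrist camera has in their place "hand_eye" (4x4, takes a point from camera to tool coordinates, whose origin is the TCP and whose axes are the tool frame's). Camera axes: x right, y down, z forward; pixel columns grow to the right and rows downward; lengths in m; the calibration is good to about 2 mm. A picture is of the moment at which its call begins: read the wrist's pose just before it.
- ctrl.hand_in(): hands the job in, once; it reports no verdict.
The state is a dict: "time_s": time; "qpos": joint angles; "joint_vel": joint speeds; "tau": joint torques, N m; "ee_pos": TCP position; "eef_rot": TCP orientation; "force": force on the tool from outside, world axes, zero at the start; "moment": the same for the moment, N m; "grip_width": finger opening in m.
Only numpy, scipy, OpenCV 4.12 (cv2) and the standard library are available. Lean on these libraries where they do the work, as an engineer would, in place of code of your own. Each camera call takes 0.05 s, during which the arm holds its last target.

## Working session

There is one attempt and no reset: what is moved stays moved. The work goes in short steps, Python scripts to look and compute and a tool call to move; the robot and the scene stay as the last step left them, time stands still between calls to the robot, and variables do not carry over. Pictures are saved under pics/ and viewed, and the job is handed in when it is done.

Besides the shell and the picture viewer there is one more tool, called after "Call:" by a JSON object that holds its "op" and its "data". move_arm: Moves the arm, as the interface text tells. Its arguments: {"type":"object","properties":{"rows":{"type":"string"},"grip":{"type":"number"},"newtons":{"type":"number"}},"required":["rows"]}

```bash
mkdir -p pics; ls
python3 - <<'E'
from station import sensors,camera
import cv2,numpy as np
o=sensors.get_obs();print(o)
for n in("top","scene"):
    c=camera(n);cv2.imwrite(f"pics/{n}0.png",c["color"]);np.savez(f"{n}0.npz",**c)
    print(n,c["mtx"],c["position"],c["attitude"])
E
```

```text
pics
{'time_s': 0.0, 'qpos': array([ 1.20239828e+00,  3.00489228e-01,  1.52159279e+00,  1.58780051e-05,
        1.32073181e+00, -6.66122370e-02]), 'joint_vel': array([ 0.00049801, -0.00116012,  0.00171603,  0.00035373,  0.00012747,
        0.000233  ]), 'tau': array([-3.32076461e-04, -5.31809556e+01, -3.52738738e+01,  7.07636238e-02,
        2.44671892e-02, -7.56633949e-05]), 'ee_pos': array([0.16342369, 0.52499382, 0.30207137]), 'eef_rot': array([-3.14149602e+00,  1.21744520e-03,  1.26900664e+00]), 'force': array([-0.27546715,  0.63036107, -0.06175542]), 'moment': array([ 0.00944155, -0.04856188,  0.02802573]), 'grip_width': 0.09423346427040491}
top [[433.96810005   0.         321.63972068]
 [  0.         433.96810005 239.90938959]
 [  0.           0.           1.        ]] [ 0.41705769 -0.00907824  1.08436037] [-3.07097856e+00  3.83262279e-04 -1.55671872e+00]
scene [[436.73663523   0.         320.3818445 ]
 [  0.         436.73663523 237.98893006]
 [  0.           0.           1.        ]] [ 1.02296381 -0.13721634  0.98707261] [-2.63401171 -0.01129301  1.39547682]
```

View pics/top0.png

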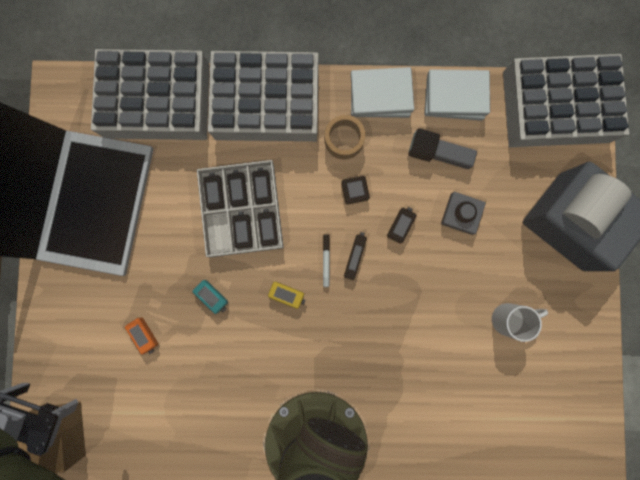

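View pics/scene0.png

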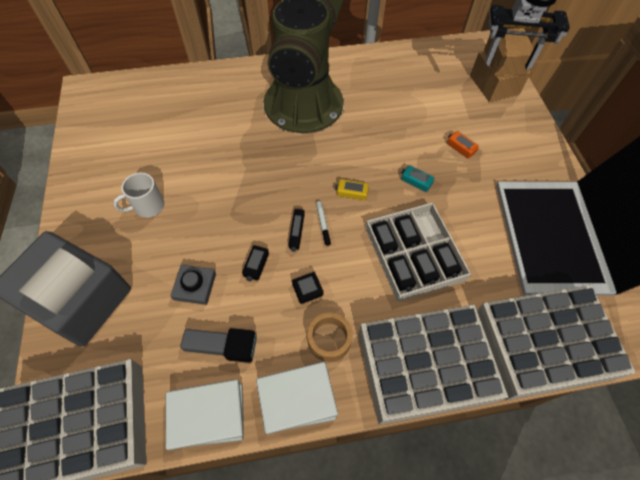

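The top view shows the white carton with its one bare compartment at about (217,233). Candidates for the loose oblong are the square adapter (355,189), the slim bar (355,256), the black oblong (402,225), and the coloured look-alikes: yellow (287,295), turquoise (210,297) and orange (141,336). By the description I choose (402,225). The button is at about (466,211).

```bash
cat > h.py <<'E'
import numpy as np,cv2
from scipy.spatial.transform import Rotation as Ro
def load(n): return dict(np.load(n+".npz"))
def ray(c,px,z):
    u,v=px;d=np.linalg.inv(c["mtx"])@[u,v,1.];R=Ro.from_euler("xyz",c["attitude"]).as_matrix()
    d=R@d;p=c["position"];return p+d*(z-p[2])/d[2]
def proj(c,P):
    R=Ro.from_euler("xyz",c["attitude"]).as_matrix();q=c["mtx"]@(R.T@(np.asarray(P)-c["position"]));return q[:2]/q[2]
def pts(c):
    v,u=np.indices(c["z_map"].shape);z=c["z_map"];q=np.stack([u,v,np.ones_like(u)],-1)@np.linalg.inv(c["mtx"]).T*z[...,None]
    return q@Ro.from_euler("xyz",c["attitude"]).as_matrix().T+c["position"]
E
python3 - <<'E'
from h import *
for n,seeds in(("top0",dict(square=(355,189),slim=(355,256),spare=(402,228))),("scene0",dict(square=(307,288),slim=(297,230),spare=(256,262)))):
    c=load(n);P=pts(c);im=c["color"]
    print(n,"table z",np.median(P[300:330,380:420,2]) if n=="top0" else np.median(P[120:150,120:160,2]))
    m=((im.max(2)<95)&(im.max(2).astype(int)-im.min(2)<30)).astype(np.uint8)
    H=P[...,2];m2=((H>.012)&(H<.06)).astype(np.uint8)
    k,lab,st,ce=cv2.connectedComponentsWithStats(m2)
    for s,p in seeds.items():
        l=lab[p[1],p[0]];q=P[lab==l];top=q[q[:,2]>np.percentile(q[:,2],50)-.004]
        r=cv2.minAreaRect((top[:,:2]*1000).astype(np.float32));print(s,p,"n",(lab==l).sum(),"z",np.percentile(q[:,2],[50,95]).round(4),"rect",np.round(r[0],1),np.round(r[1],1),round(r[2],1))
    # button: z 0.045..0.06
    b={"top0":(466,211),"scene0":(191,279)}[n]
    w=P[b[1]-25:b[1]+25,b[0]-25:b[0]+25].reshape(-1,3)
    for lo,hi in((.024,.036),(.047,.06)):
        t=w[(w[:,2]>lo)&(w[:,2]<hi)];r=cv2.minAreaRect((t[:,:2]*1000).astype(np.float32));print("button",lo,len(t),np.median(t[:,2]),np.round(r[0],1),np.round(r[1],1))
    # tray
    a={"top0":(240,207),"scene0":(416,250)}[n]
    w=P[a[1]-60:a[1]+60,a[0]-60:a[0]+60].reshape(-1,3);colr=im[a[1]-60:a[1]+60,a[0]-60:a[0]+60].reshape(-1,3)
    t=w[(w[:,2]>.03)&(w[:,2]<.05)]
    r=cv2.minAreaRect((t[:,:2]*1000).astype(np.float32));print("tray",r)
    x,y=(190,140) if 0 else b
c=load("top0");a=c["color"]
cr=[cv2.resize(a[y-50:y+50,x-50:x+50],(400,400),interpolation=2) for x,y in((230,215),(415,225))]
cv2.imwrite("pics/crop1.png",np.hstack(cr))
E
```

```text
top0 table z 0.0003650452323422648
square (355, 189) n 635 z [0.028  0.0311] rect [619.6 -88.1] [61.4 61.5] 12.6
slim (355, 256) n 539 z [0.0259 0.0295] rect [456.3 -90.3] [ 27.8 118. ] 73.6
spare (402, 228) n 610 z [0.03   0.0335] rect [ 532.8 -203.2] [41.7 81.9] 63.6
button 0.024 826 0.029950082671948985 [ 565.6 -355.7] [85.7 86. ]
button 0.047 174 0.052132592661394916 [ 565.7 -354.7] [35.3 35.1]
tray ((568.06640625, 195.3800506591797), (216.8706817626953, 187.0690460205078), 8.024654388427734)
scene0 table z -0.0003903052339662705
square (307, 288) n 672 z [0.0276 0.0308] rect [619.9 -86.7] [61.5 61.8] 12.4
slim (297, 230) n 450 z [0.0254 0.029 ] rect [453.1 -87.9] [ 27.7 111.4] 73.3
spare (256, 262) n 598 z [0.0294 0.0328] rect [ 533.2 -201.7] [42.7 81.5] 64.0
button 0.024 822 0.02968387306504533 [ 565.6 -354. ] [85.4 85. ]
button 0.047 173 0.05166984478719794 [ 565.2 -353.1] [33.1 34.5]
tray ((517.5451049804688, 190.61224365234375), (316.9995422363281, 189.1784210205078), 7.939130783081055)
```

View pics/crop1.png

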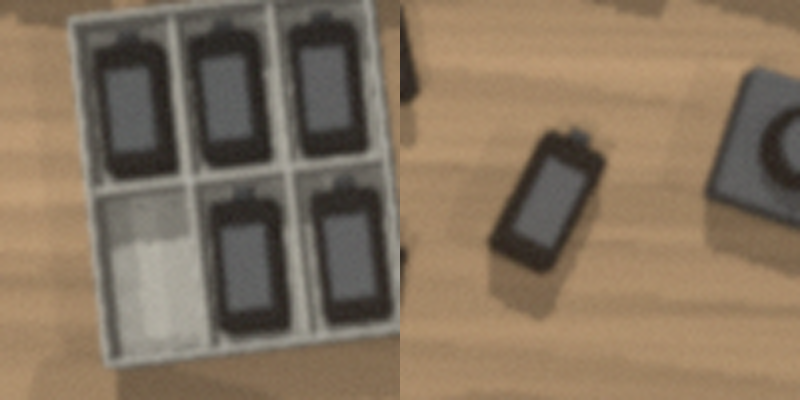

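The crop confirms both: a bare liner in the lower-left compartment, and a black oblong with a metal socket on one end, about 82 x 42 mm. Top and scene views agree within 2 mm. Next I check the derived compartment centre and the brown block near the gripper.

Run:
```python
from h import *
for n in("top0","scene0"):
    c=load(n);print(n,[proj(c,p).round(1) for p in((.507,.2485,.006),(.533,-.2025,.03),(.5655,-.3545,.052))])
    P=pts(c);im=c["color"]
    p=proj(c,(.507,.2485,.006)).astype(int)
    u0,v0=p;w=P[v0-25:v0+25,u0-25:u0+25].reshape(-1,3);
    d=w[:,:2]-[.507,.2485];a=np.radians(8);lx=d@[np.cos(a),np.sin(a)];ly=d@[-np.sin(a),np.cos(a)]
    s=(w[:,2]<.012)&(abs(lx)<.055)&(abs(ly)<.032);print("floor pts",s.sum(),np.median(w[s,2]),np.percentile(lx[s],[1,99]),np.percentile(ly[s],[1,99]))
P=pts(load("scene0"))
for v in(55,70,85,95): print(v,P[v,480:540:10].round(2).tolist())
```

```text
top0 [array([219., 233.]), array([401.7, 224.1]), array([466.8, 210.5])]
floor pts 844 0.006248520411704428 [-0.04772557  0.05077595] [-0.02292952  0.02849019]
scene0 [array([427.2, 228.7]), array([254.5, 259.6]), array([189.4, 277.7])]
floor pts 565 0.005895125958796488 [-0.05299452  0.03732272] [-0.03052994  0.03089366]
55 [[-0.02, 0.56, 0.09], [0.16, 0.47, 0.24], [0.06, 0.57, 0.15], [0.08, 0.59, 0.16], [0.08, 0.62, 0.16], [0.17, 0.57, 0.24]]
70 [[-0.0, 0.57, 0.05], [0.04, 0.57, 0.08], [0.08, 0.58, 0.11], [0.08, 0.61, 0.11], [0.08, 0.64, 0.11], [-0.51, 1.19, -0.46]]
85 [[0.03, 0.56, 0.02], [0.07, 0.57, 0.05], [0.09, 0.59, 0.07], [0.09, 0.63, 0.05], [0.08, 0.67, 0.04], [0.04, 0.74, -0.0]]
95 [[0.06, 0.56, 0.0], [0.08, 0.58, 0.02], [0.09, 0.61, 0.02], [0.08, 0.65, 0.01], [0.08, 0.69, -0.0], [0.08, 0.72, -0.0]]
```

The target points check out (liner height 6 mm, floor centred). The brown block lies behind the gripper, away from the path. I close the fingers, rise and cross.

Call:
{"op": "move_arm", "data": {"rows": "0 0 -15 0 0 0;0 0 -15 0 0 0;-16 41 0 0 0 0;-16 41 0 0 0 0;-16 41 0 0 0 0;-16 41 0 0 0 0;-16 41 0 0 0 0;-16 41 0 0 0 0;-16 41 0 0 0 0;-16 41 0 0 0 0;-16 41 0 0 0 0;-16 41 0 0 0 0;0 0 0 0 0 0;0 0 0 0 0 0", "grip": -1}}

```text
time_s: 1.85
ee_pos: [0.5182, 0.2422, 0.3485]
eef_rot: [3.134, -0.01, 1.271]
force: [-0.8, 1.2, 0.2]
grip_width: 0.0005
```

```bash
cat > go.py <<'E'
import sys,numpy as np
from station import sensors
from scipy.spatial.transform import Rotation as Ro
o=sensors.get_obs();t=np.array(list(map(float,sys.argv[1:4])))
R=Ro.from_euler("xyz",o["eef_rot"]);print(o["time_s"],o["ee_pos"].round(4),o["eef_rot"].round(4),"F",o["force"].round(2),"w",o["grip_width"])
tip=o["ee_pos"]+R.apply([0,0,.097]);print("tip",tip.round(4),"tool shift mm",(R.inv().apply(t-tip)*1000).round(1))
print("tilt fix",(R.inv()*Ro.from_euler("xyz",[np.pi,0,o["eef_rot"][2]])).as_rotvec().round(4))
E
python3 go.py .507 .2485 .073
```

```text
1.85 [0.5182 0.2422 0.3485] [ 3.1345 -0.0099  1.2707] F [-0.77  1.17  0.16] w 0.0004529326538251076
tip [0.5192 0.2429 0.2515] tool shift mm [ -0.  -14.5 178.4]
tilt fix [ 0.0071 -0.0099 -0.    ]
```

Call:
{"op": "move_arm", "data": {"rows": "0 -12 0 0.007 -0.01 0;0 0 0 0 0 0;0 0 30 0 0 0;0 0 30 0 0 0;0 0 30 0 0 0;0 0 30 0 0 0;0 0 20 0 0 0;0 0 10 0 0 0;0 0 0 0 0 0;0 0 0 0 0 0"}}

```text
time_s: 3.1
ee_pos: [0.5022, 0.2513, 0.1984]
eef_rot: [3.138, -0.003, 1.28]
force: [-0.7, -0.0, 0.5]
grip_width: 0.0003
```

```bash
python3 go.py .507 .2485 .073
```

```text
3.1 [0.5022 0.2513 0.1984] [ 3.1376e+00 -3.0000e-03  1.2798e+00] F [-0.68 -0.01  0.49] w 0.0003295719718348586
tip [0.5026 0.2515 0.1014] tool shift mm [-1.7  5.  28.4]
tilt fix [ 0.004 -0.003 -0.   ]
```

Call:
{"op": "move_arm", "data": {"rows": "-1 3 12 0.004 -0.003 0;-1 2 12 0 0 0;0 0 0 0 0 0;0 0 0 0 0 0"}}

```text
time_s: 3.6
ee_pos: [0.5071, 0.2478, 0.1736]
eef_rot: [3.141, -0.001, 1.28]
force: [-0.0, 0.5, 0.1]
grip_width: 0.0004
```

```bash
python3 go.py .507 .2485 .073
python3 - <<'E'
from station import camera
import cv2
cv2.imwrite("pics/wr1.png",camera("wrist")["color"])
E
```

```text
3.6 [0.5071 0.2478 0.1736] [ 3.1408e+00 -6.0000e-04  1.2796e+00] F [-0.02  0.52  0.14] w 0.00042567595489214597
tip [0.5071 0.2478 0.0766] tool shift mm [ 0.6 -0.3  3.6]
tilt fix [ 0.0008 -0.0006 -0.    ]
```

View pics/wr1.png

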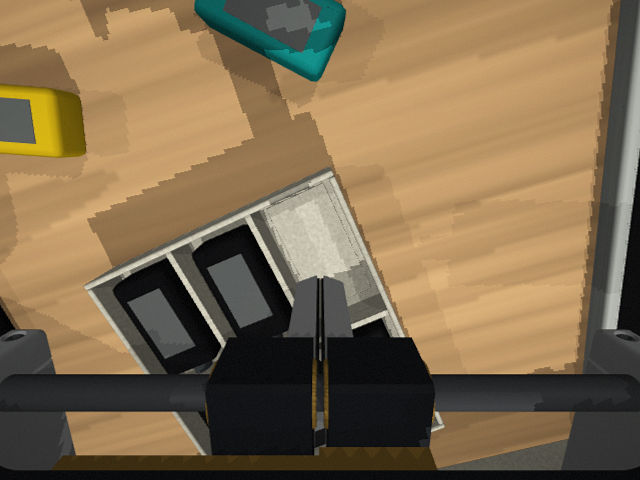

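The wrist view shows the closed fingertips at (320,280) over the bare compartment, with nothing in the way. Holding for about 3 s, then rising straight up.

Call:
{"op": "move_arm", "data": {"rows": "0 0 4 0 0 0;0 0 0 0 0 0;0 0 0 0 0 0;0 0 0 0 0 0;0 0 0 0 0 0;0 0 0 0 0 0;0 0 0 0 0 0;0 0 0 0 0 0;0 0 0 0 0 0;0 0 0 0 0 0;0 0 0 0 0 0;0 0 0 0 0 0;0 0 0 0 0 0;0 0 0 0 0 0;0 0 0 0 0 0;0 0 0 0 0 0;0 0 0 0 0 0;0 0 0 0 0 0;0 0 0 0 0 0;0 0 0 0 0 0"}}

```text
time_s: 6.15
ee_pos: [0.5071, 0.2479, 0.1699]
eef_rot: [3.14, -0.001, 1.28]
force: [0.4, -1.1, -0.5]
grip_width: 0.001
```

Call:
{"op": "move_arm", "data": {"rows": "0 0 0 0 0 0;0 0 0 0 0 0;0 0 0 0 0 0;0 0 0 0 0 0;0 0 0 0 0 0;0 0 0 0 0 0"}}

```text
time_s: 6.9
ee_pos: [0.5071, 0.2479, 0.1699]
eef_rot: [3.14, -0.001, 1.28]
force: [0.7, -0.4, 0.2]
grip_width: 0.0007
```

```bash
python3 go.py .507 .2485 .073
```

```text
6.9 [0.5071 0.2479 0.1699] [ 3.1400e+00 -1.3000e-03  1.2797e+00] F [ 0.68 -0.42  0.22] w 0.0006713797812958604
tip [0.5073 0.248  0.0729] tool shift mm [ 0.4 -0.5 -0.1]
tilt fix [ 0.0016 -0.0013 -0.    ]
```

Call:
{"op": "move_arm", "data": {"rows": "0 0 -20 0 0 0;0 0 -40 0 0 0;0 0 -40 0 0 0;0 0 -40 0 0 0;0 0 -30 0 0 0;0 0 -10 0 0 0;0 0 0 0 0 0"}}

```text
time_s: 7.78
ee_pos: [0.5064, 0.2476, 0.354]
eef_rot: [-3.141, 0.0, 1.28]
force: [-0.1, -0.5, -0.4]
grip_width: 0.0003
```

Call:
{"op": "move_arm", "data": {"rows": "-20 7 0 0 0 0;-36 13 0 0 0 0;-36 13 0 0 0 0;-36 13 0 0 0 0;-36 13 0 0 0 0;-36 13 0 0 0 0;-36 13 0 0 0 0;-36 13 0 0 0 0;-36 13 0 0 0 0;-36 13 0 0 0 0;-36 13 0 0 0 0;-20 8 0 0 0 0;0 0 0 0 0 0;0 0 0 0 0 0"}}

```text
time_s: 9.52
ee_pos: [0.5228, -0.2019, 0.3361]
eef_rot: [-3.116, 0.007, 1.275]
force: [-1.0, 1.1, -0.0]
grip_width: 0.0004
```

```bash
python3 go.py .533 -.2025 .064
```

```text
9.525 [ 0.5228 -0.2019  0.3361] [-3.1157  0.0067  1.2748] F [-0.97  1.12 -0.  ] w 0.0003923187668513631
tip [ 0.5202 -0.2018  0.2391] tool shift mm [  4.2  17.  174.7]
tilt fix [-0.0259  0.0067 -0.0001]
```

Call:
{"op": "move_arm", "data": {"rows": "2 10 0 -0.026 0.007 0;0 0 0 0 0 0;0 0 30 0 0 0;0 0 30 0 0 0;0 0 30 0 0 0;0 0 25 0 0 0;0 0 15 0 0 0;0 0 5 0 0 0;0 0 0 0 0 0;0 0 0 0 0 0"}}

```text
time_s: 10.78
ee_pos: [0.5357, -0.1992, 0.1995]
eef_rot: [3.134, -0.0, 1.281]
force: [-0.7, 1.0, 0.2]
grip_width: 0.0005
```

```bash
python3 go.py .533 -.2025 .064
```

```text
10.775 [ 0.5357 -0.1992  0.1995] [ 3.1342e+00 -5.0000e-04  1.2808e+00] F [-0.67  0.96  0.21] w 0.0005443403734701659
tip [ 0.5364 -0.1993  0.1025] tool shift mm [-4.  -2.6 38.4]
tilt fix [ 0.0074 -0.0005 -0.    ]
```

Call:
{"op": "move_arm", "data": {"rows": "-2 -1 10 0.007 0 0;-2 -1 15 0 0 0;0 0 10 0 0 0;0 0 0 0 0 0;0 0 0 0 0 0"}}

```text
time_s: 11.4
ee_pos: [0.5325, -0.2028, 0.1623]
eef_rot: [3.141, -0.0, 1.281]
force: [0.3, 0.0, 0.4]
grip_width: 0.0008
```

```bash
python3 go.py .533 -.2025 .064;python3 - <<'E'
from station import camera
import cv2
cv2.imwrite("pics/wr2.png",camera("wrist")["color"])
E
```

```text
11.4 [ 0.5325 -0.2028  0.1623] [ 3.1413e+00 -5.0000e-04  1.2806e+00] F [0.3  0.01 0.4 ] w 0.0007821545921273601
tip [ 0.5325 -0.2028  0.0653] tool shift mm [0.4 0.4 1.3]
tilt fix [ 0.0003 -0.0005 -0.    ]
```

View pics/wr2.png

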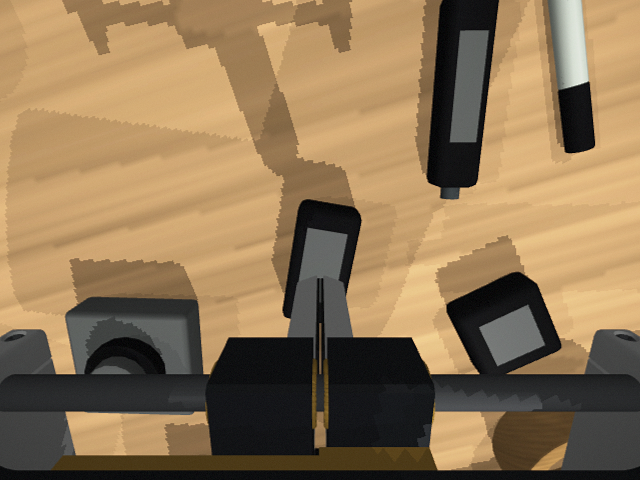

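The fingertips at (320,280) stand over the black oblong adapter; the slim bar (460,100), square (505,325) and button (128,360) are well off. Holding for 3 s, then rising.

Call:
{"op": "move_arm", "data": {"rows": "0 0 1 0 0 0;0 0 0 0 0 0;0 0 0 0 0 0;0 0 0 0 0 0;0 0 0 0 0 0;0 0 0 0 0 0;0 0 0 0 0 0;0 0 0 0 0 0;0 0 0 0 0 0;0 0 0 0 0 0;0 0 0 0 0 0;0 0 0 0 0 0;0 0 0 0 0 0;0 0 0 0 0 0;0 0 0 0 0 0;0 0 0 0 0 0;0 0 0 0 0 0;0 0 0 0 0 0;0 0 0 0 0 0;0 0 0 0 0 0"}}

```text
time_s: 13.95
ee_pos: [0.5328, -0.2028, 0.1621]
eef_rot: [3.14, -0.0, 1.281]
force: [0.1, 0.5, -0.6]
grip_width: 0.0005
```

Call:
{"op": "move_arm", "data": {"rows": "0 0 0 0 0 0;0 0 0 0 0 0;0 0 0 0 0 0;0 0 0 0 0 0;0 0 0 0 0 0;0 0 0 0 0 0"}}

```text
time_s: 14.7
ee_pos: [0.5328, -0.2028, 0.1621]
eef_rot: [3.14, -0.0, 1.281]
force: [-0.4, 0.2, -0.2]
grip_width: 0.0005
```

Call:
{"op": "move_arm", "data": {"rows": "0 0 -20 0 0 0;0 0 -40 0 0 0;0 0 -40 0 0 0;0 0 -30 0 0 0;0 0 -10 0 0 0;0 0 0 0 0 0"}}

```text
time_s: 15.45
ee_pos: [0.5321, -0.2026, 0.3048]
eef_rot: [-3.141, -0.001, 1.281]
force: [0.6, 0.1, -0.7]
grip_width: 0.0001
```

```bash
python3 go.py .5655 -.354 .062
```

```text
15.45 [ 0.5321 -0.2026  0.3048] [-3.1409e+00 -6.0000e-04  1.2807e+00] F [ 0.65  0.13 -0.68] w 0.00013365046701671184
tip [ 0.5321 -0.2026  0.2078] tool shift mm [-135.6   75.4  145.6]
tilt fix [-0.0007 -0.0006  0.    ]
```

Call:
{"op": "move_arm", "data": {"rows": "-27 15 0 0 0 0;-27 15 0 0 0 0;-27 15 0 0 0 0;-27 15 0 0 0 0;-27 15 0 0 0 0;0 0 0 0 0 0;0 0 0 0 0 0"}}

```text
time_s: 16.32
ee_pos: [0.5653, -0.3565, 0.2915]
eef_rot: [-3.126, -0.005, 1.282]
force: [0.5, 0.3, 0.1]
grip_width: 0.0003
```

```bash
python3 go.py .5655 -.354 .062
```

```text
16.325 [ 0.5653 -0.3565  0.2915] [-3.1259 -0.0053  1.2818] F [0.47 0.28 0.06] w 0.00030586258168843175
tip [ 0.564  -0.3555  0.1945] tool shift mm [  1.2   3.  132.5]
tilt fix [-0.0157 -0.0053  0.    ]
```

Call:
{"op": "move_arm", "data": {"rows": "2 0 0 -0.016 -0.005 0;0 0 30 0 0 0;0 0 30 0 0 0;0 0 25 0 0 0;0 0 15 0 0 0;0 0 0 0 0 0;0 0 0 0 0 0"}}

```text
time_s: 17.2
ee_pos: [0.5672, -0.3496, 0.1915]
eef_rot: [3.134, 0.002, 1.287]
force: [-0.2, 0.3, 0.3]
grip_width: 0.0002
```

```bash
python3 go.py .5655 -.354 .062
```

```text
17.2 [ 0.5672 -0.3496  0.1915] [3.1337e+00 1.7000e-03 1.2866e+00] F [-0.21  0.31  0.25] w 0.00018747462172750295
tip [ 0.5679 -0.35    0.0945] tool shift mm [-4.5 -1.5 32.5]
tilt fix [0.0079 0.0017 0.    ]
```

Call:
{"op": "move_arm", "data": {"rows": "-2 0 10 0.008 0.002 0;-2 0 10 0 0 0;0 0 10 0 0 0;0 0 0 0 0 0;0 0 0 0 0 0"}}

```text
time_s: 17.82
ee_pos: [0.5663, -0.3541, 0.1606]
eef_rot: [3.141, 0.0, 1.286]
force: [-0.8, -0.1, 0.4]
grip_width: 0.0005
```

```bash
python3 go.py .5655 -.354 .046;python3 - <<'E'
from station import camera
import cv2
cv2.imwrite("pics/wr3.png",camera("wrist")["color"])
E
```

```text
17.825 [ 0.5663 -0.3541  0.1606] [3.1405e+00 1.0000e-04 1.2864e+00] F [-0.83 -0.1   0.4 ] w 0.0005381196213020837
tip [ 0.5664 -0.3541  0.0636] tool shift mm [-0.1 -0.9 17.6]
tilt fix [0.0011 0.0001 0.    ]
```

View pics/wr3.png

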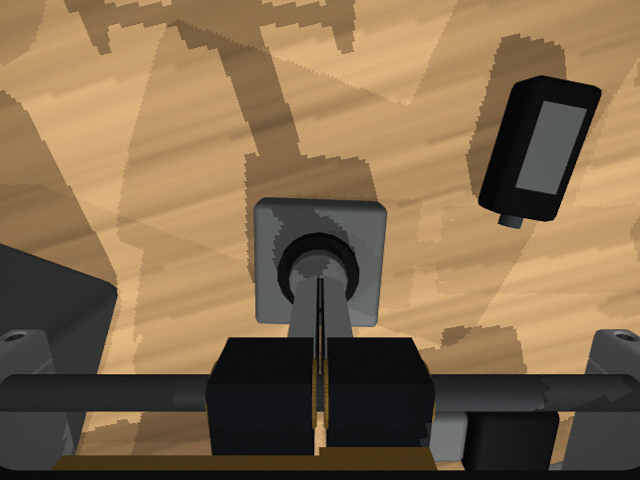

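The fingertips are over the round button (318,275). Pressing in small steps.

Call:
{"op": "move_arm", "data": {"rows": "0 -1 8 0 0 0;0 0 3 0 0 0;0 0 3 0 0 0;0 0 2 0 0 0;0 0 2 0 0 0"}}

```text
time_s: 18.5
ee_pos: [0.5656, -0.3539, 0.1432]
eef_rot: [3.139, 0.001, 1.286]
force: [-6.9, 5.0, 18.9]
grip_width: 0.0006
```

```bash
python3 go.py .5655 -.354 .046
```

```text
18.5 [ 0.5656 -0.3539  0.1432] [3.1390e+00 7.0000e-04 1.2864e+00] F [-6.86  5.04 18.93] w 0.0006125552713091377
tip [ 0.5658 -0.354   0.0462] tool shift mm [-0.1 -0.3  0.2]
tilt fix [0.0026 0.0007 0.    ]
```

Force of 19 N with the tip at 46 mm: the button is at its stop. I hold briefly and then lift off.

Call:
{"op": "move_arm", "data": {"rows": "0 0 0 0 0 0;0 0 0 0 0 0;0 0 -4 0 0 0;0 0 -10 0 0 0;0 0 -30 0 0 0;0 0 -40 0 0 0;0 0 -40 0 0 0;0 0 -20 0 0 0;0 0 0 0 0 0;0 0 0 0 0 0"}}

```text
time_s: 19.75
ee_pos: [0.565, -0.3535, 0.2933]
eef_rot: [3.139, 0.001, 1.287]
force: [-1.1, -0.0, -1.1]
grip_width: 0.0004
```

```bash
python3 go.py .5655 -.354 .2
python3 - <<'E'
from station import camera
import cv2,numpy as np
from h import *
for n in("top","scene"):
    c=camera(n);cv2.imwrite(f"pics/{n}9.png",c["color"]);np.savez(f"{n}9.npz",**c)
P=pts(c);p=proj(c,(.5655,-.354,.052)).astype(int)
w=P[p[1]-25:p[1]+25,p[0]-25:p[0]+25].reshape(-1,3);t=w[np.hypot(w[:,0]-.5655,w[:,1]+.354)<.014]
print("button z",np.median(t[:,2]),len(t))
a=pts(load("scene0"));d=abs(a[...,2]-P[...,2])>.012
d[:150]=0;ys,xs=np.nonzero(d);print("changed",len(xs),xs.min(),xs.max(),ys.min(),ys.max())
E
```

```text
19.75 [ 0.565  -0.3535  0.2933] [3.1388e+00 6.0000e-04 1.2865e+00] F [-1.09 -0.   -1.05] w 0.000396069677278727
tip [ 0.5653 -0.3536  0.1963] tool shift mm [-0.3  0.3 -3.7]
tilt fix [0.0028 0.0006 0.    ]
button z 0.051799792005705 110
changed 10782 0 639 150 479
```

View pics/scene9.png

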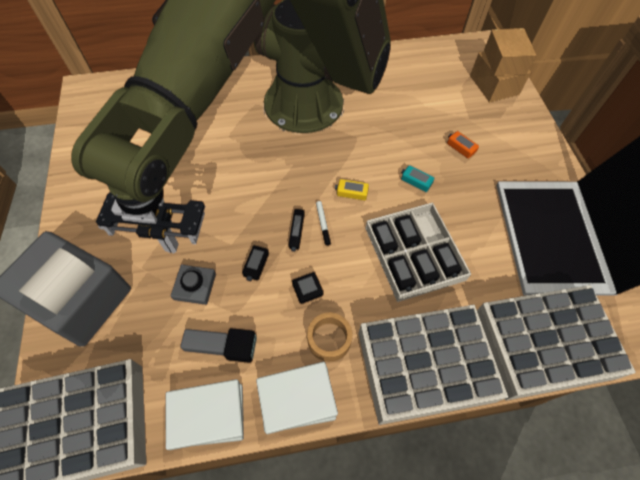

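The scene view shows everything in its place, the button back up at 51.8 mm, but the mug (143,195) is hidden by the arm. Checking it in the top view.

View pics/top9.png

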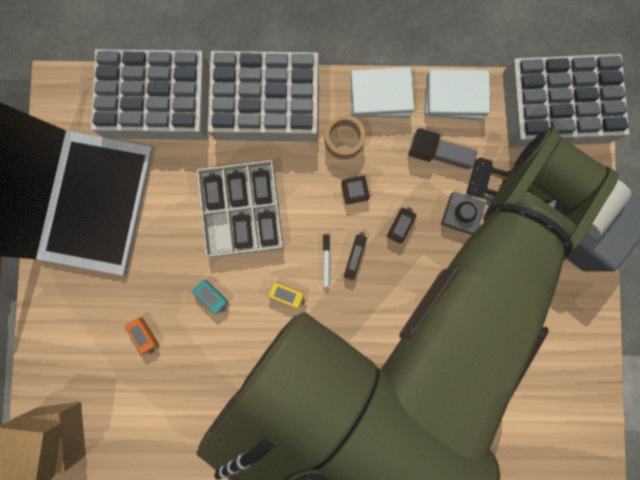

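Run:
```python
from station import ctrl
from h import *
P=pts(load("scene9"));print("arm height in front of the mug line",P[185:206:10,120:180:15].round(2).tolist())
print(ctrl.hand_in())
```

```text
arm height in front of the mug line [[[0.61, -0.35, 0.48], [0.62, -0.32, 0.48], [0.61, -0.31, 0.46], [0.25, -0.42, 0.0]], [[0.59, -0.37, 0.43], [0.63, -0.33, 0.47], [0.61, -0.32, 0.45], [0.28, -0.42, -0.0]], [[0.58, -0.38, 0.39], [0.6, -0.35, 0.41], [0.59, -0.33, 0.4], [0.56, -0.33, 0.34]]]
the job is handed in; nothing more can be done
None
```

The job is done and handed in at about 20 s of the 51 s allowed.

- **Pointing:** I held the closed fingertips for about 3 s, 33 mm above the mouth of the empty compartment. I then held them for about 3 s, 35 mm above the loose black oblong adapter. Both holds were within about 1 mm sideways of the positions I had measured. I crossed between places with the fingertips roughly 0.19–0.25 m above the table.
- **Button:** I pressed it until the fingertips were at 46 mm with 19 N upward force, so at its full 6 mm travel. After I lifted clear, its top measured 51.8 mm, so it is back up.
- **Last checks:** In the final pictures the carton, adapters, pen, tape core and scanner look unmoved. Outside the press, the force readings I took stayed near zero.
- **Not confirmed:** The mug was hidden behind the arm in both final views, so I did not see it again. The visible arm surface along that line of sight is at about 0.34–0.48 m, well above the 90 mm mug. A before-and-after depth comparison gave no useful result, because the arm covers part of the scene.

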